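# Extend the rack holder to its third setting

## Task

The extending rack holder is closed, with its spring button standing in the first window of the slotted tube. Press the button in, slide it and the inner tube out past the second window, and let the button pop up in the third window so that the holder locks there. Work it gently: do not force or jam the button, and leave the rack, bottle and beaker alone.

Things in the scene. Friction and masses are not known exactly. Their poses are not given: they have to be found in the camera images.
- holder: Extending rack holder, fixed to the bench: grey base plate 90 (x) by 215 mm (y), 6 mm thick; origin on the bench under the tube's axis. A square aluminium tube 44 mm wide runs along its y, from y = -110 to 100 mm; the inner tube slides out of its +y end, past a fixed fence plate 80 mm wide, 86 mm high at y = 96 to 101 mm.
- strip_nominal (a point): On the holder at y = 0, the height of the tube's top: a 5 mm thick steel strip, top 41 mm above the bench. Along y it has four windows 25 mm wide, joined by a 16 mm wide slot, nominally centred at y = -60, -20, 20, 60 mm; the first 43 mm long, the others 23.5. The strip itself sits up to 9 mm off nominal along y: not measured, so feel (or look) for the windows. Axes: the holder's.
- rail (a joint): How far the inner tube is out, m: 0 closed, grows along the holder's +y. It carries the button (axis at holder y = -60 mm + rail) and a moving fence. Nominal settings: 0, 0.040, third 0.080, 0.120, all shifted by the strip's unknown offset (up to 0.009 either way). Stops: -0.011 and 0.131. Drag 3 N, about 2 N more while the button rubs under the strip.
- button (a joint): Press of the button, m: 0 = fully up. Spring: 6 N at 0, plus 0.5 N per mm. At 0 its collar fills a window, 1 mm proud, and locks the tube; pressed over 6 mm the collar is under the strip and slides. At 8.5 mm its foot meets a rubber floor: press no harder. Let go between windows it rests under the strip at 0.006, and pops up to 0 when it comes under a window.
- button_top (a point): Centre of the button's flat round top, 64 mm above the bench when up. The button is an upright ribbed black cylinder, 13 mm in diameter, 22 mm tall above its 22 mm square, 6 mm thick black collar. It can be pinched by its sides (above the strip) or pressed from above. Axes: the holder's.
- cap: The button's moving part: cylinder and square collar in one. Origin on its axis at the collar's top face, 22 mm below the button's top (42 mm above the bench when up). Axes: the holder's.
- tube_rack: Bystander: white test-tube rack 134 x 50 mm, 54 mm high, 100 mm with its tubes; origin under its centre.
- reagent_bottle: Bystander: amber bottle, 68 mm in diameter, 150 mm high; origin under its centre.
- beaker: Bystander: glass beaker, 72 mm in diameter, 90 mm high; origin under its centre.

How it is judged:
By the outcome, as a careful person would: the job done as asked, in the order asked, and still so for the second after the job is handed in, with the robot touching nothing.
It also fails if it takes over 64 s, if anything falls off the work surface, if the arm or the gripper's body presses on something with over 40 N, if the wrist force passes 120 N, or if a joint passes its speed limit or range.

## Robot

A 6-joint arm with a two-finger parallel gripper is mounted at the origin on the work surface. World frame = base frame: x ahead of the robot, y to its left, z up, the work surface at z = 0. Lengths are in m, angles in rad, forces in N, time in s.
With the tool pointing down it reaches from about 0.35 to 0.775 m from the base axis. Payload 7.3 kg.
Tool frame: the origin (TCP) lies on the centre line of the jaws, within the pads' length; the fingertips stand 17 mm ahead of it and the grasp point (between the pads) lies 2 mm behind it (robot.tip_extent is the distance from the TCP to the fingertips, in m); z points along the fingers, y is the line along which they close (so a half turn about z gives the same grasp; the last joint's range is limited). The gripper opens to 92 mm and grips with 3 to 60 N. Pads are 19 mm wide; open, the fingers measure 130 mm over their backs; the gripper's body (75 mm by 190 mm) begins 47 mm behind the grasp point.
Start: joints at [-1.41, 0.342, 1.524, -0, 1.275, -0.146], TCP at [0.159, -0.5, 0.244] pointing down, gripper open.
Joint ranges: [-2.53, 2.53], [-0.77, 2.02], [0.04, 2.7], [-1, 4.14], [0.28, 2.66], [-3.11, 3.11]. Speed limits (rad/s): [2.57, 2.57, 3.14, 3.14, 3.14, 3.14].

## Interface

Orientations are given as [roll, pitch, yaw] about the fixed x, y, z axes, in that order (R = Rz(yaw) Ry(pitch) Rx(roll)).
In Python, from cell import robot gives the robot as it stands.
- The arm moves only by the tool step_arm, never from a script. Its argument "motion" is a list of rows, each a list of 2 entries, a list of its own where there are three numbers: the shift along the tool's x, y, z in units of 60 mm (1.0 is 60 mm), then the turn about the tool's z in rad. In form: [[[x, y, z], spin], ...]. A call has 1 to 10 rows; each row is the pose to reach, as a shift and turn from the pose commanded when the call began, along the tool's axes at that moment; what a row does not reach only later rows make up. A row lasts 1/8 s, in which the tool goes at most 62.5 mm and 10.7 degrees, less where a joint would pass 70% of its speed; a pose out of reach is approached as far as the arm can. A call with a gripper value outside its range is refused whole. "hand" is the closure in counts, from 0 (fully open) to 255 (shut), set as the call begins (left out, the last holds). The fingers move at their own pace and stop on an object; "squeeze" is the grip in N (left out, the last holds). Time passes only in rows, so rows that repeat a pose let the fingers close. It gives the time, the measured TCP pose, the force, the opening and the grip force at its end, in the units of the state.
- robot.observe(): the state, without advancing time (a new reading comes with each control period).
- robot.read_camera(name): name is "side" or "top"; returns a dict with "pixels" (384x512x3 uint8, red, green, blue), "intrinsics" (3x3 intrinsics, pixels), "xyz" and "rotation" of the camera in the world. Camera axes: x right, y up, looking along -z (the intrinsics and any distortion apply to the point x, -y, -z); pixel columns grow to the right and rows downward; lengths in m; the calibration is good to about 2 mm. A picture is of the moment at which its call begins. There is no depth.
- robot.hand_in(): hands the job in; it is judged then, once.
The state is a dict: "time": time; "qpos": joint angles; "qvel": joint speeds; "joint_efforts": joint torques, N m; "tool_pos": TCP position; "tool_rot": TCP orientation; "contact_force": force on the tool from outside, world axes, zero at the start; "torque": the same for the moment, N m; "opening": finger opening in m; "grip_force": force on a finger pad.
Only numpy, scipy, OpenCV 4.12 (cv2) and the standard library are available. Lean on these libraries where they do the work, as an engineer would, in place of code of your own. Each camera call takes 0.05 s, during which the arm holds its last target. There are 200 camera calls.

## Working session

There is one attempt and no reset: what is moved stays moved. The work goes in short steps, Python scripts to look and compute and a tool call to move; the robot and the scene stay as the last step left them, time stands still between calls to the robot, and variables do not carry over. Pictures are saved under pics/ and viewed, at most 10 in all, crops included, and the job is handed in when it is done.

Besides the shell and the picture viewer there is one more tool, called after ">>>" in YAML: its name, and indented under it one key for each argument. step_arm: Moves the arm, as the interface text tells. Its arguments: {"type":"object","properties":{"motion":{"type":"array"},"hand":{"type":"number"},"squeeze":{"type":"number"}},"required":["motion"]}

```bash
mkdir -p pics; ls
cat > h.py <<'E'
import numpy as np,cv2
from cell import robot
def ray(c,u,v):
    K=np.array(c["intrinsics"]);d=np.linalg.inv(K)@[u,v,1];d=np.array([d[0],-d[1],-d[2]])
    R=np.array(c["rotation"])
    if R.shape!=(3,3):
        from scipy.spatial.transform import Rotation as Q;R=Q.from_euler('xyz',R).as_matrix()
    return np.array(c["xyz"]),R@d
def atz(c,u,v,z):
    o,d=ray(c,u,v);return o+d*(z-o[2])/d[2]
def proj(c,p):
    R=np.array(c["rotation"])
    if R.shape!=(3,3):
        from scipy.spatial.transform import Rotation as Q;R=Q.from_euler('xyz',R).as_matrix()
    q=R.T@(np.array(p)-np.array(c["xyz"]));q=np.array(c["intrinsics"])@[q[0],-q[1],-q[2]];return q[:2]/q[2]
E
python3 - <<'E'
from h import *
import pickle
for n in("top","side"):
    c=robot.read_camera(n);pickle.dump(c,open(n+".pkl","wb"))
    print(n,{k:c[k] for k in c if k!="pixels"})
    cv2.imwrite(f"pics/{n}0.png",cv2.resize(c["pixels"][:,:,::-1],(800,600),interpolation=cv2.INTER_CUBIC))
print(robot.observe())
E
```

```text
pics
top {'intrinsics': array([[419.28648888,   0.        , 253.80872414],
       [  0.        , 419.28648888, 194.81585425],
       [  0.        ,   0.        ,   1.        ]]), 'xyz': array([ 0.49106007, -0.00938996,  1.3597807 ]), 'rotation': array([ 0.07116562,  0.01117379, -1.54975227])}
side {'intrinsics': array([[412.71176575,   0.        , 246.58458008],
       [  0.        , 412.71176575, 193.91738067],
       [  0.        ,   0.        ,   1.        ]]), 'xyz': array([ 0.53337136, -0.93004257,  0.81530439]), 'rotation': array([ 0.89661522, -0.01502971, -0.01791116])}
{'time': 0.1, 'qpos': array([-1.40997742e+00,  3.42693345e-01,  1.52492241e+00,  3.39220946e-05,
        1.27538633e+00, -1.45973211e-01]), 'qvel': array([ 9.66398626e-05, -1.04028718e-03, -1.63235035e-03, -2.62061325e-04,
       -7.19361097e-04,  8.71396987e-04]), 'joint_efforts': array([ 1.34990158e-03, -4.32004774e+01, -2.44694012e+01,  7.18342792e-02,
        5.26452914e-02, -5.88315197e-05]), 'tool_pos': array([ 0.15854103, -0.5001388 ,  0.2430932 ]), 'tool_rot': array([-3.14020293e+00, -2.37102375e-04,  3.06782050e-01]), 'contact_force': array([ 0.48842653, -0.13872411, -0.05651393]), 'torque': array([ 0.02089442, -0.01422181,  0.02304195]), 'grip_force': 0.0, 'opening': 0.09187221835840813}
```

View pics/top0.png

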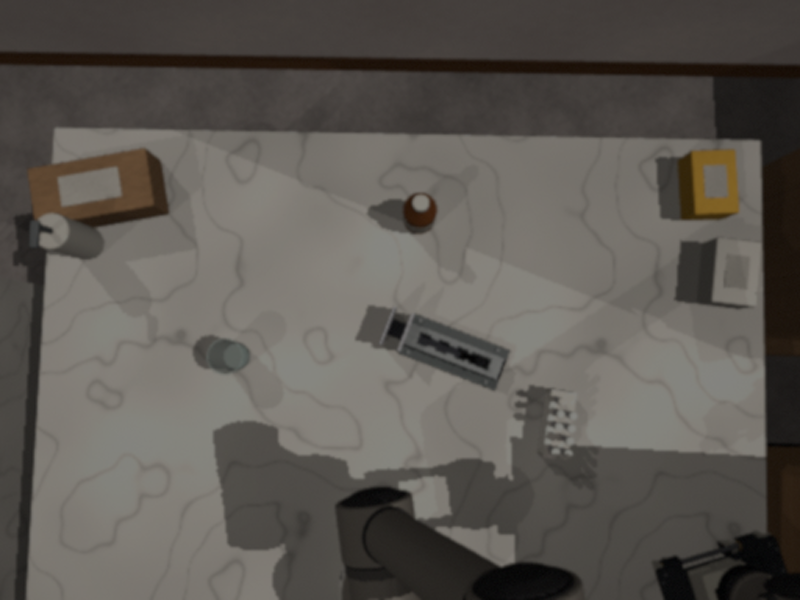

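View pics/side0.png

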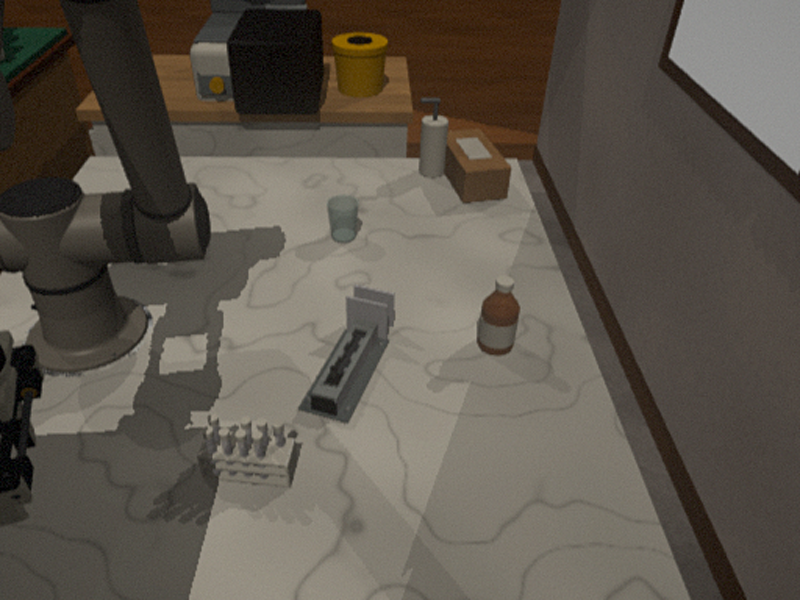

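The top view shows the holder at about (385–510, 315–388), with its fence at the left end, the rack near (560,420), the bottle at (420,210) and the beaker at (230,355). The side view has the holder at about (345,355). Next I'll crop both for detail.

Run:
```python
from h import *
import pickle
def crop(n,x0,x1,y0,y1,s):
    c=pickle.load(open(n+".pkl","rb"));p=c["pixels"][y0:y1,x0:x1,::-1]
    p=cv2.convertScaleAbs(cv2.resize(p,None,fx=s,fy=s,interpolation=cv2.INTER_CUBIC),alpha=1.8)
    return p
a=crop("top",235,335,192,254,8);b=crop("side",185,261,180,272,6)
cv2.imwrite("pics/topc.png",a);cv2.imwrite("pics/sidec.png",b);print(a.shape,b.shape)
```

```text
(496, 800, 3) (552, 456, 3)
```

View pics/topc.png

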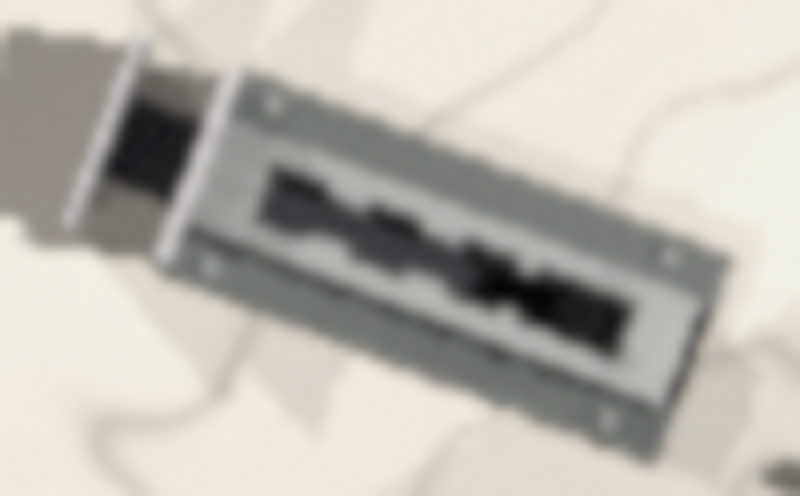

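View pics/sidec.png

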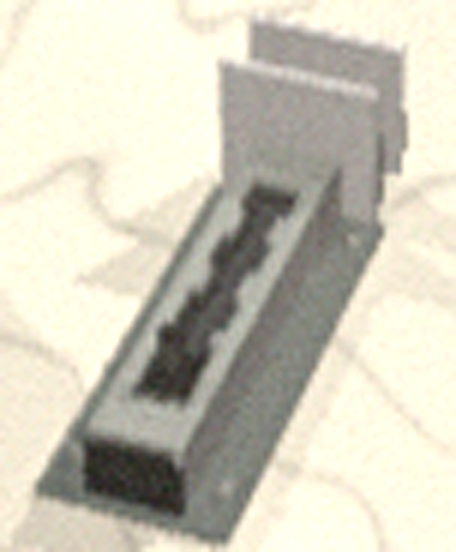

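The crops show the holder axis running from the open tube end, at crop (680,350), to the fence at (200,165). The windows run from (620,325) to (270,200), and the near, +x side is up. Now I'll convert these to world positions.

Run:
```python
from h import *
import pickle
T=pickle.load(open("top.pkl","rb"));S=pickle.load(open("side.pkl","rb"))
t=lambda u,v,z:atz(T,(u+.5)/8-.5+235,(v+.5)/8-.5+192,z)
s=lambda u,v,z:atz(S,(u+.5)/6-.5+185,(v+.5)/6-.5+180,z)
for n,f,pts in(("top",t,dict(tubeA=(705,300,.041),tubeB=(655,405,.041),fixF1=(237,72,.086),fixF2=(168,258,.086),mvF1=(142,42,.086),mvF2=(70,225,.086),plA=(732,262,.006),plB=(655,462,.006),w1a=(634,297,.041),w1b=(614,356,.041),w4a=(278,167,.041),w4b=(260,222,.041))),
 ("side",s,dict(tubeA=(188,455,.041),tubeB=(86,436,.041),fixF1=(380,92,.086),fixF2=(220,64,.086),mvF1=(403,47,.086),mvF2=(252,20,.086),plA=(226,543,.006),plB=(37,492,.006),w1a=(188,402,.041),w1b=(135,390,.041),w4a=(292,190,.041),w4b=(250,183,.041)))):
  print(n)
  for k,p in pts.items(): print(k,f(*p).round(4))
# rectified view of strip, holder frame, for both cams at z=.041
W={k:t(*p) for k,p in dict(a=(705,300,.041),b=(655,405,.041),c=(237,72,.086),d=(168,258,.086)).items()}
A=(W['a']+W['b'])/2;B=(W['c']+W['d'])/2
y=(B-A)[:2];L=np.hypot(*y);y/=L;x=np.array([y[1],-y[0]])
O=A[:2]+y*.110
print("L",L,"y dir",y,"yaw",np.arctan2(-x[1]*-1,x[0]),"O",O)
np.savez("pose.npz",O=O,x=x,y=y)
out=[]
for c in(T,S):
    # 4px per mm: x -30..30, y -115..105
    H=[];P=[]
    for X,Y in((-.03,-.115),(.03,-.115),(.03,.105),(-.03,.105)):
        w=O+x*X+y*Y;P.append(proj(c,[*w,.041]));H.append(((Y+.115)*3500,(X+.03)*3500))
    M=cv2.getPerspectiveTransform(np.float32(P),np.float32(H))
    im=cv2.warpPerspective(c["pixels"][:,:,::-1],M,(770,210),flags=cv2.INTER_CUBIC)
    im=cv2.convertScaleAbs(im,alpha=2.2)
    for k in range(-110,101,10):
        X=int((k+115)*3.5);cv2.line(im,(X,0),(X,12 if k%50 else 24),(0,0,255),1)
    out.append(im)
cv2.imwrite("pics/rect.png",np.vstack(out))
```

```text
top
tubeA [ 0.4817 -0.2105  0.041 ]
tubeB [ 0.4404 -0.1914  0.041 ]
fixF1 [ 0.5647 -0.0252  0.086 ]
fixF2 [ 4.936e-01 -4.000e-04  8.600e-02]
mvF1 [0.5754 0.0112 0.086 ]
mvF2 [0.5053 0.037  0.086 ]
plA [ 0.4969 -0.2265  0.006 ]
plB [ 0.4164 -0.1964  0.006 ]
w1a [ 0.4823 -0.1827  0.041 ]
w1b [ 0.4591 -0.1752  0.041 ]
w4a [ 0.5302 -0.0426  0.041 ]
w4b [ 0.5085 -0.0359  0.041 ]
side
tubeA [ 0.4803 -0.2105  0.041 ]
tubeB [ 0.4366 -0.1995  0.041 ]
fixF1 [ 0.5644 -0.0221  0.086 ]
fixF2 [ 0.4885 -0.0009  0.086 ]
mvF1 [0.5761 0.0125 0.086 ]
mvF2 [0.5031 0.0339 0.086 ]
plA [ 0.4961 -0.2286  0.006 ]
plB [ 0.4134 -0.1994  0.006 ]
w1a [ 0.4791 -0.1797  0.041 ]
w1b [ 0.4558 -0.1724  0.041 ]
w4a [ 0.5229 -0.0406  0.041 ]
w4b [ 0.5028 -0.0355  0.041 ]
L 0.2000500548623163 y dir [0.34024479 0.9403369 ] yaw -0.34717720592620543 O [ 0.49847909 -0.09747894]
```

View pics/rect.png

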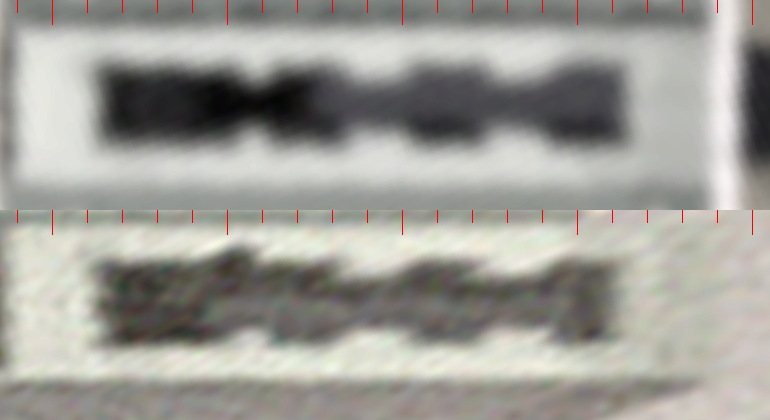

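The rectified strips agree on where the windows are: roughly y = -86…-45, -38…-18, 2…25 and 42…64 mm in the provisional frame. The button itself is hard to tell from the black slot, so I'll brighten the dark tones and overlay a predicted button.

Run:
```python
from h import *
import pickle
th=-.35;x=np.array([np.cos(th),np.sin(th)]);y=np.array([-x[1],x[0]]);O=np.array([.494,-.105])
out=[]
for n in("top","side"):
    c=pickle.load(open(n+".pkl","rb"))
    b=O-y*.06;u,v=proj(c,[*b,.05]);X,Y=int(u)-19,int(v)-24
    s=10;p=c["pixels"][Y:Y+45,X:X+39,::-1].astype(float)
    p=np.clip(p*4.,0,255).astype(np.uint8)
    p=cv2.resize(p,None,fx=s,fy=s,interpolation=cv2.INTER_CUBIC);q=p
    if n=="side": q=p.copy()
    for z,col in((.042,(0,255,0)),(.064,(0,0,255))):
        pts=[proj(c,[*(b+.0065*(np.cos(a)*x+np.sin(a)*y)),z]) for a in np.linspace(0,6.28,24)]
        cv2.polylines(q,[np.int32([((a-X+.5)*s-.5,(d-Y+.5)*s-.5) for a,d in pts])],True,col,1)
    print(n,X,Y,s);out.append(q)
cv2.imwrite("pics/btn.png",np.hstack(out))
```

```text
top 288 207 10
side 194 215 10
```

View pics/btn.png

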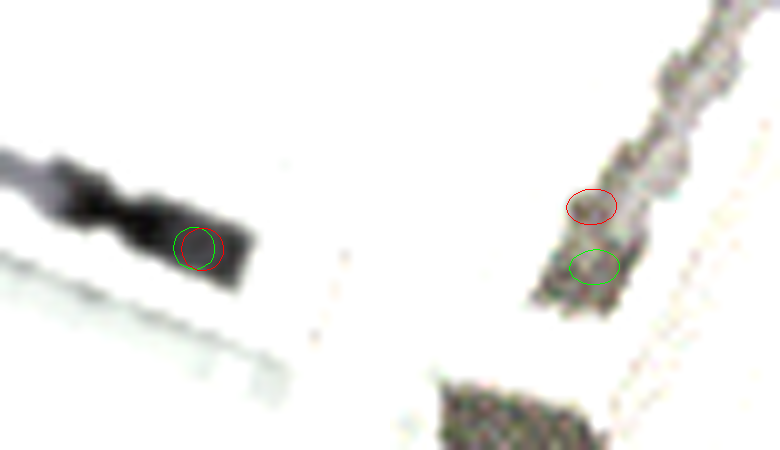

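The overlay matches. In the top crop a grey disc sits at (197,247), and in the side crop there's a stub at (585,207). So the button is at about world (0.4736, -0.1614), with holder yaw ≈ -0.35, and window 1's centre is about 3–5 mm further out than the button. I'll go above it and turn so the jaws close along holder y.

>>> step_arm:
  motion:
    - [[0.4, -0.23, 0], 0.04]
    - [[1.07, -0.61, 0], 0.1]
    - [[1.88, -1.06, 0], 0.18]
    - [[2.75, -1.55, 0], 0.27]
    - [[3.62, -2.05, 0], 0.35]
    - [[4.5, -2.54, 0], 0.44]
    - [[5.3, -2.99, 0], 0.52]
    - [[5.97, -3.37, 0], 0.58]
    - [[6.44, -3.64, 0], 0.63]
    - [[6.71, -3.79, 0], 0.657]
  hand: 130
  squeeze: 20

```text
time: 1.35
tool_pos: [0.4744, -0.1605, 0.2433]
tool_rot: [-3.141, 0.001, -0.349]
contact_force: [0.2, -1.0, 0.2]
opening: 0.0451
grip_force: 0.0
```

>>> step_arm:
  motion:
    - [[0, 0, 0.3], 0]
    - [[0, 0, 0.9], 0]
    - [[0, 0, 1.6], 0]
    - [[0, 0, 2.1], 0]
    - [[0, 0, 2.35], 0]
    - [[0, 0, 2.45], 0]
    - [[0, 0, 2.45], 0]

```text
time: 2.22
tool_pos: [0.474, -0.1623, 0.0971]
tool_rot: [3.141, -0.001, -0.35]
contact_force: [-0.6, 0.1, 0.9]
opening: 0.0448
grip_force: 0.0
```

Run:
```python
from h import *
c=robot.read_camera("side");o=robot.observe();print(o["tool_pos"],o["contact_force"])
X,Y,s=185,190,8;p=c["pixels"][Y:Y+65,X:X+80,::-1].astype(float)*2.5
p=cv2.resize(np.clip(p,0,255).astype(np.uint8),None,fx=s,fy=s,interpolation=cv2.INTER_CUBIC)
u,v=proj(c,[.4736,-.1614,.064]);cv2.circle(p,(int((u-X+.5)*s),int((v-Y+.5)*s)),4,(0,0,255),1)
t=o["tool_pos"];u,v=proj(c,[t[0],t[1],t[2]-.017]);cv2.circle(p,(int((u-X+.5)*s),int((v-Y+.5)*s)),4,(0,255,0),1)
cv2.imwrite("pics/s1.png",p)
```

```text
[ 0.47426903 -0.16243633  0.09752463] [ 0.26890347 -0.24604241  0.87397843]
```

View pics/s1.png

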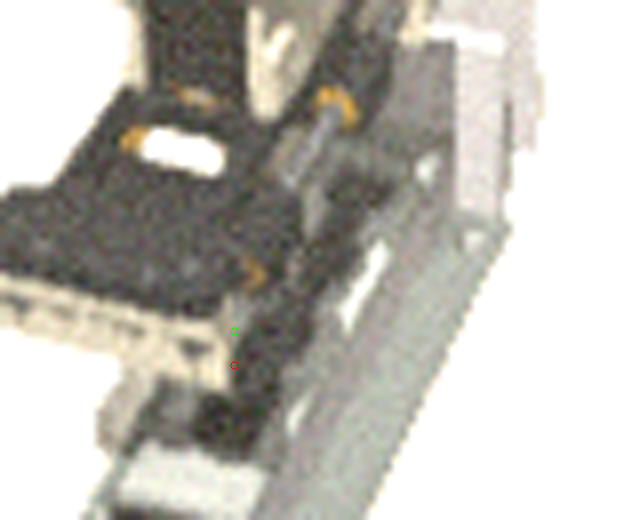

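The picture shows the fingers straddling the strip, with the near finger hiding the button at about (234,365). The geometry agrees, so I'll descend to pinch height.

>>> step_arm:
  motion:
    - [[0, 0, 0.12], 0]
    - [[0, 0, 0.3], 0]
    - [[0, 0, 0.45], 0]
    - [[0, 0, 0.5], 0]
    - [[0, 0, 0.5], 0]

```text
time: 2.9
tool_pos: [0.4736, -0.1621, 0.0664]
tool_rot: [3.142, 0.001, -0.35]
contact_force: [-0.0, -0.4, 0.1]
opening: 0.0449
grip_force: 0.0
```

>>> step_arm:
  motion:
    - [[0, 0, 0], 0]
    - [[0, 0, 0], 0]
    - [[0, 0, 0], 0]
    - [[0, 0, 0], 0]
    - [[0, 0, 0], 0]
    - [[0, 0, 0], 0]
  hand: 205
  squeeze: 15

```text
time: 3.65
tool_pos: [0.4737, -0.1621, 0.0667]
tool_rot: [3.142, -0.0, -0.35]
contact_force: [0.2, 0.5, -0.0]
opening: 0.0182
grip_force: 0.0
```

Opening to 18 mm met no contact. Now I'll close on the button.

>>> step_arm:
  motion:
    - [[0, 0, 0], 0]
    - [[0, 0, 0], 0]
    - [[0, 0, 0], 0]
    - [[0, 0, 0], 0]
  hand: 240
  squeeze: 25

```text
time: 4.15
tool_pos: [0.4737, -0.162, 0.0667]
tool_rot: [-3.141, -0.0, -0.35]
contact_force: [1.0, 1.4, 0.1]
opening: 0.0118
grip_force: 25.0
```

>>> step_arm:
  motion:
    - [[0, 0, 0.03], 0]
    - [[0, 0, 0.06], 0]
    - [[0, 0, 0.09], 0]
    - [[0, 0, 0.12], 0]
    - [[0, 0, 0.12], 0]
    - [[0, 0, 0.12], 0]

```text
time: 4.9
tool_pos: [0.4738, -0.162, 0.0602]
tool_rot: [3.142, -0.0, -0.35]
contact_force: [-2.3, 3.6, 9.2]
opening: 0.0119
grip_force: 25.0
```

>>> step_arm:
  motion:
    - [[0, 0, 0.012], 0]
    - [[0, 0, 0.012], 0]
    - [[0, 0, 0.012], 0]

```text
time: 5.28
tool_pos: [0.4738, -0.162, 0.0596]
tool_rot: [-3.142, -0.001, -0.35]
contact_force: [-2.0, 3.6, 9.0]
opening: 0.0119
grip_force: 25.0
```

>>> step_arm:
  motion:
    - [[0, -0.03, 0], 0]
    - [[0, -0.08, 0], 0]
    - [[0, -0.13, 0], 0]
    - [[0, -0.17, 0], 0]
    - [[0, -0.2, 0], 0]

```text
time: 5.9
tool_pos: [0.4776, -0.1516, 0.0596]
tool_rot: [3.14, -0.0, -0.35]
contact_force: [-4.3, -1.2, 9.1]
opening: 0.0121
grip_force: 25.0
```

>>> step_arm:
  motion:
    - [[0, -0.03, 0], 0]
    - [[0, -0.06, 0], 0]
    - [[0, -0.09, 0], 0]
    - [[0, -0.12, 0], 0]

```text
time: 6.4
tool_pos: [0.48, -0.1448, 0.0595]
tool_rot: [3.14, -0.0, -0.35]
contact_force: [-4.3, -2.1, 8.6]
opening: 0.012
grip_force: 25.0
```

>>> step_arm:
  motion:
    - [[0, -0.04, 0], 0]
    - [[0, -0.08, 0], 0]
    - [[0, -0.12, 0], 0]
    - [[0, -0.16, 0], 0]

```text
time: 6.9
tool_pos: [0.4833, -0.1358, 0.0595]
tool_rot: [3.14, -0.0, -0.35]
contact_force: [-4.7, -2.0, 8.2]
opening: 0.0121
grip_force: 25.0
```

>>> step_arm:
  motion:
    - [[0, -0.04, 0], 0]
    - [[0, -0.08, 0], 0]
    - [[0, -0.12, 0], 0]
    - [[0, -0.16, 0], 0]

```text
time: 7.4
tool_pos: [0.4865, -0.1267, 0.0595]
tool_rot: [3.14, -0.0, -0.35]
contact_force: [-4.6, -1.3, 9.4]
opening: 0.0118
grip_force: 25.0
```

>>> step_arm:
  motion:
    - [[0, -0.04, 0], 0]
    - [[0, -0.09, 0], 0]
    - [[0, -0.14, 0], 0]
    - [[0, -0.19, 0], 0]
    - [[0, -0.22, 0], 0]

```text
time: 8.02
tool_pos: [0.491, -0.1143, 0.0595]
tool_rot: [3.14, 0.0, -0.35]
contact_force: [-4.0, -1.6, 9.1]
opening: 0.012
grip_force: 25.0
```

>>> step_arm:
  motion:
    - [[0, -0.04, 0], 0]
    - [[0, -0.08, 0], 0]
    - [[0, -0.12, 0], 0]
    - [[0, -0.15, 0], 0]
    - [[0, -0.15, 0], 0]

```text
time: 8.65
tool_pos: [0.4941, -0.1057, 0.0595]
tool_rot: [3.141, 0.0, -0.35]
contact_force: [-2.6, -0.7, 9.7]
opening: 0.012
grip_force: 25.0
```

Travel is now 60 mm, past the second window. I'll loosen the jaws into a cage so the button rests under the strip.

>>> step_arm:
  motion:
    - [[0, 0, 0], 0]
    - [[0, 0, 0], 0]
    - [[0, 0, 0], 0]
  hand: 212

```text
time: 9.02
tool_pos: [0.4944, -0.1053, 0.0586]
tool_rot: [3.141, 0.0, -0.35]
contact_force: [0.5, -0.6, 0.1]
opening: 0.0151
grip_force: 0.0
```

>>> step_arm:
  motion:
    - [[0, -0.03, 0], 0]
    - [[0, -0.07, 0], 0]
    - [[0, -0.11, 0], 0]
    - [[0, -0.14, 0], 0]
    - [[0, -0.15, 0], 0]

```text
time: 9.65
tool_pos: [0.497, -0.0981, 0.0586]
tool_rot: [3.139, 0.001, -0.349]
contact_force: [-3.7, -7.4, -0.7]
opening: 0.0153
grip_force: 4.6
```

>>> step_arm:
  motion:
    - [[0, 0.02, -0.01], 0]
    - [[0, 0.02, -0.035], 0]
    - [[0, -0.02, -0.035], 0]
    - [[0, -0.06, -0.035], 0]
    - [[0, -0.1, -0.035], 0]
    - [[0, -0.12, -0.035], 0]

```text
time: 10.4
tool_pos: [0.4993, -0.091, 0.0607]
tool_rot: [3.139, 0.001, -0.349]
contact_force: [-3.7, -9.1, -1.4]
opening: 0.0157
grip_force: 4.8
```

>>> step_arm:
  motion:
    - [[0, -0.02, 0], 0]
    - [[0, -0.04, 0], 0]
    - [[0, -0.05, 0], 0]

```text
time: 10.78
tool_pos: [0.5004, -0.0881, 0.0608]
tool_rot: [3.14, 0.001, -0.35]
contact_force: [-4.2, -9.2, -0.9]
opening: 0.0155
grip_force: 4.9
```

>>> step_arm:
  motion:
    - [[0, -0.015, 0], 0]
    - [[0, -0.03, 0], 0]
    - [[0, -0.03, 0], 0]

```text
time: 11.15
tool_pos: [0.5012, -0.086, 0.061]
tool_rot: [3.14, 0.001, -0.35]
contact_force: [-3.8, -5.1, 2.8]
opening: 0.0156
grip_force: 3.1
```

>>> step_arm:
  motion:
    - [[0, -0.015, 0], 0]
    - [[0, -0.03, 0], 0]
    - [[0, -0.03, 0], 0]

```text
time: 11.52
tool_pos: [0.5022, -0.0837, 0.0611]
tool_rot: [3.141, 0.0, -0.35]
contact_force: [-2.6, -2.9, 3.0]
opening: 0.0156
grip_force: 1.8
```

>>> step_arm:
  motion:
    - [[0, -0.012, 0], 0]
    - [[0, -0.012, 0], 0]

```text
time: 11.78
tool_pos: [0.5023, -0.0836, 0.061]
tool_rot: [3.141, 0.0, -0.35]
contact_force: [-3.2, -5.1, 4.7]
opening: 0.0154
grip_force: 3.4
```

Run:
```python
from h import *
o=robot.observe();print({k:np.round(o[k],4) for k in("tool_pos","contact_force","torque","time")})
out=[]
for n in("top","side"):
    c=robot.read_camera(n);p=c["pixels"]
    u,v=proj(c,[.5,-.08,.05]);X,Y=int(u)-25,int(v)-35
    p=np.clip(p[Y:Y+60,X:X+50,::-1].astype(float)*2.2,0,255).astype(np.uint8)
    out.append(cv2.resize(p,None,fx=8,fy=8,interpolation=cv2.INTER_CUBIC))
cv2.imwrite("pics/s2.png",np.hstack(out))
```

```text
{'tool_pos': array([ 0.5023, -0.0836,  0.061 ]), 'contact_force': array([-3.239 , -5.0653,  4.6809]), 'torque': array([-0.899 ,  0.7918, -0.055 ]), 'time': np.float64(11.775)}
```

View pics/s2.png

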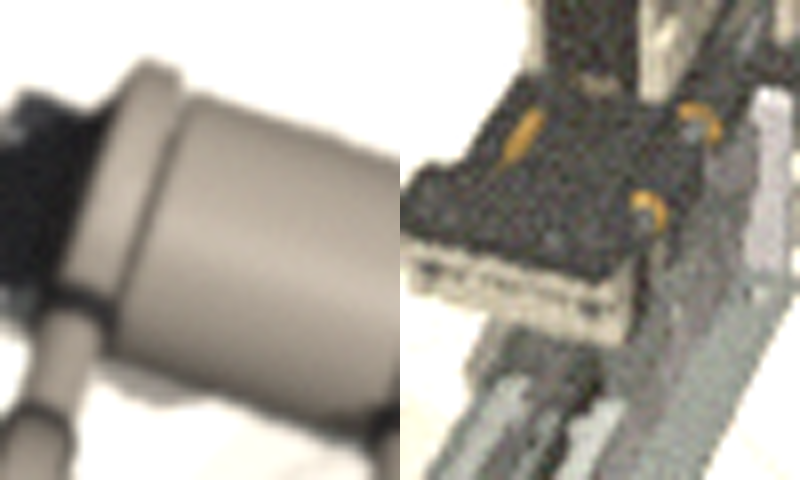

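The arm hides the button in both views, but Fz has turned upward, which suggests the button is trying to rise and finger friction is holding it. I'll open the cage to free it.

>>> step_arm:
  motion:
    - [[0, 0, 0], 0]
    - [[0, 0, 0], 0]
    - [[0, 0, 0], 0]
  hand: 190

```text
time: 12.25
tool_pos: [0.5027, -0.0828, 0.0608]
tool_rot: [-3.141, -0.0, -0.35]
contact_force: [0.2, 1.0, 0.7]
opening: 0.0231
grip_force: 0.0
```

>>> step_arm:
  motion:
    - [[0, -0.02, 0], 0]
    - [[0, -0.04, 0], 0]
    - [[0, -0.055, 0], 0]
    - [[0, -0.055, 0], 0]

```text
time: 12.75
tool_pos: [0.5037, -0.0801, 0.0609]
tool_rot: [3.141, -0.0, -0.35]
contact_force: [-0.8, -1.8, -0.2]
opening: 0.0232
grip_force: 0.5
```

>>> step_arm:
  motion:
    - [[0, -0.008, 0], 0]
    - [[0, -0.016, 0], 0]
    - [[0, -0.016, 0], 0]

```text
time: 13.12
tool_pos: [0.5037, -0.0799, 0.0609]
tool_rot: [3.14, 0.0, -0.35]
contact_force: [-1.9, -6.0, 0.4]
opening: 0.0234
grip_force: 3.1
```

I've contacted something firm. I'll open wider, lift clear and look.

>>> step_arm:
  motion:
    - [[0, 0, 0], 0]
    - [[0, 0, 0], 0]
    - [[0, 0, 0], 0]
  hand: 150

```text
time: 13.5
tool_pos: [0.5041, -0.0789, 0.0609]
tool_rot: [-3.141, -0.0, -0.35]
contact_force: [-0.2, 0.1, 0.4]
opening: 0.0375
grip_force: 0.0
```

>>> step_arm:
  motion:
    - [[0, 0, -0.3], 0]
    - [[0, 0, -0.9], 0]
    - [[0, 0, -1.6], 0]
    - [[0, 0, -2.2], 0]
    - [[0, -0.5, -2.5], 0]
    - [[0, -1.4, -2.5], 0]
    - [[0, -2.4, -2.5], 0]
    - [[0, -3.3, -2.5], 0]
    - [[0, -3.8, -2.5], 0]
    - [[0, -4, -2.5], 0]

```text
time: 14.75
tool_pos: [0.5864, 0.1481, 0.2105]
tool_rot: [3.141, 0.0, -0.348]
contact_force: [0.0, 0.5, -1.2]
opening: 0.0379
grip_force: 0.0
```

Run:
```python
from h import *
import pickle
th=-.35;x=np.array([np.cos(th),np.sin(th)]);y=np.array([-x[1],x[0]]);O=np.array([.494,-.105])
out=[]
for n in("top","side"):
    c=robot.read_camera(n);pickle.dump(c,open(n+"2.pkl","wb"))
    b=O+y*.02;u,v=proj(c,[*b,.05]);X,Y=int(u)-24,int(v)-24
    s=8;p=np.clip(c["pixels"][Y:Y+50,X:X+48,::-1].astype(float)*3,0,255).astype(np.uint8)
    p=cv2.resize(p,None,fx=s,fy=s,interpolation=cv2.INTER_CUBIC);q=p.copy()
    for z,col in((.042,(0,255,0)),(.064,(0,0,255))):
        pts=[proj(c,[*(O+y*.0235+.0065*(np.cos(a)*x+np.sin(a)*y)),z]) for a in np.linspace(0,6.28,24)]
        cv2.polylines(q,[np.int32([((a-X+.5)*s-.5,(d-Y+.5)*s-.5) for a,d in pts])],True,col,1)
    out+=[p,q] if n=="side" else [p]
r=np.hstack(out);r=cv2.resize(r,(800,int(r.shape[0]*800/r.shape[1])));cv2.imwrite("pics/s3.png",r)
```

```text
(no output)
```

View pics/s3.png

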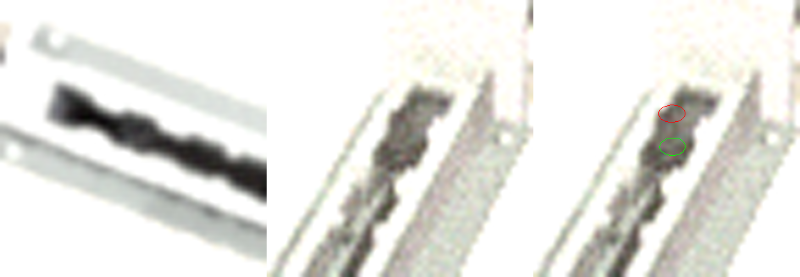

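In both views the button stands in the third window: around (140,125) in the top crop and around (670,113) in the side overlay. I'll confirm its height with a light touch on top with closed fingers, expecting z = 64 mm if it's up and 58 mm if not.

>>> step_arm:
  motion:
    - [[0, 0.4, 0], 0]
    - [[0, 1.2, 0], 0]
    - [[0, 2.2, 0], 0]
    - [[0, 3.1, 0], 0]
    - [[0, 3.8, 0], 0]
    - [[0, 4.13, 0.3], 0]
    - [[0, 4.13, 1], 0]
    - [[0, 4.13, 1.7], 0]
    - [[0, 4.13, 2.0], 0]
    - [[0, 4.13, 2.07], 0]
  hand: 255

```text
time: 16.1
tool_pos: [0.5, -0.0874, 0.0858]
tool_rot: [3.141, 0.002, -0.352]
contact_force: [0.2, -0.5, -0.2]
opening: 0.0004
grip_force: 0.0
```

>>> step_arm:
  motion:
    - [[0, 0, 0], 0]
    - [[0, 0, 0.02], 0]
    - [[0, 0, 0.04], 0]

```text
time: 16.48
tool_pos: [0.5017, -0.0866, 0.085]
tool_rot: [3.142, -0.002, -0.35]
contact_force: [0.8, -0.4, -0.1]
opening: 0.0002
grip_force: 0.0
```

>>> step_arm:
  motion:
    - [[0, 0, 0.01], 0]
    - [[0, 0, 0.02], 0]
    - [[0, 0, 0.02], 0]

```text
time: 16.85
tool_pos: [0.5013, -0.0864, 0.083]
tool_rot: [3.141, 0.0, -0.35]
contact_force: [0.2, -0.2, -0.1]
opening: 0.0006
grip_force: 0.0
```

>>> step_arm:
  motion:
    - [[0, 0, 0.01], 0]
    - [[0, 0, 0.02], 0]
    - [[0, 0, 0.02], 0]

```text
time: 17.23
tool_pos: [0.5013, -0.0864, 0.0818]
tool_rot: [3.142, 0.0, -0.35]
contact_force: [0.0, 0.6, -0.2]
opening: 0.0002
grip_force: 0.0
```

>>> step_arm:
  motion:
    - [[0, 0, 0.01], 0]
    - [[0, 0, 0.02], 0]
    - [[0, 0, 0.02], 0]

```text
time: 17.6
tool_pos: [0.5014, -0.0865, 0.0812]
tool_rot: [3.141, -0.0, -0.35]
contact_force: [-1.8, 1.2, 5.9]
opening: 0.0005
grip_force: 2.7
```

Contact came at tip z = 64.2 mm with about 6 N, so the button is fully up. I'll lift clear and hand in.

>>> step_arm:
  motion:
    - [[0, 0, -0.2], 0]
    - [[0, 0, -0.6], 0]
    - [[0, 0, -1.2], 0]
    - [[0, 0, -1.6], 0]
    - [[0, 0, -1.8], 0]
    - [[0, 0, -1.8], 0]

```text
time: 18.35
tool_pos: [0.5016, -0.0865, 0.1893]
tool_rot: [3.142, -0.001, -0.35]
contact_force: [0.1, 0.3, -0.6]
opening: 0.0005
grip_force: 0.0
```

```bash
python3 -c "
from cell import robot
o=robot.observe();print(o['tool_pos'],o['contact_force']);print(robot.hand_in())"
```

```text
[ 0.50156728 -0.08650955  0.18926716] [ 0.061793    0.25578964 -0.5990478 ]
the job is handed in; nothing more can be done
None
```

The button is up in the third window with the inner tube about 82 mm out, confirmed by a light touch at 64 mm height; the arm was clear of everything when I handed the job in at about 18 s, and no verdict came back.

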